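Uncouple the dinghy-trailer tongue from the hitch ball and hold it up

TASK

Uncouple the trailer tongue: pull the safety pin up out of the coupler's latch and leave it in the enamel tin, then pull the spring latch out sideways by its upright grip and, keeping it pulled, lift the tongue up off the hitch ball. Finish still holding the tongue raised in the gripper, well clear above the ball (a good finger's width or more between its lower rim and the ball's top), with nothing else propping it, and leave the other things on the bench where they are.

Things in the scene. Friction and masses are not known exactly. Their poses are not given: they have to be found in the camera images.
- ball_mount: Fixed steel ball mount and drawbar clevis on a 560 x 120 x 30 mm pine plank. Origin on the bench top under the ball; x runs along the tongue, within 25 degrees of straight away from the robot, y to the side the latch is pulled to, z up. Ball 48 mm wide, centre at z 125 mm. The tongue's pivot bolt is at x 320, z 125 mm, its axis along y: the coupler end swings up about it
- tongue_arm: The tongue: 40 mm square aluminium tube with a grey pressed coupler, dome 63 mm wide. Origin at the centre of the coupler's socket (on the ball's centre when coupled, 125 mm high): top 31 mm above it, lower rim 26 mm below. Weighs 1 to 1.4 kg, some 0.8 kg at the latch grip; falls back if let go. The latch plunger, under the ball, stops it after some 4 mm of lift unless pulled, up to 50 mm of lift
- latch_slide (a joint): travel of the spring latch, m: 0 locked, 0.026 pulled fully out to its stop, along the ball mount's +y (sideways, away from the tongue). The plunger clears the ball from about 0.021 on. The spring takes 4 N to start and 9 N at the stop, and shuts the latch when it is let go. It cannot be pulled while the safety pin is in
- latch_grip (a point): middle of the latch's upright black rubber grip, 16 mm in diameter, 60 mm long, from 33 mm below to 27 mm above this point. Locked, it lies at x 22, y 94, z 150 mm in the ball mount's frame. It stands on a bent rod 45 mm below; 36 mm from it along +x is the safety pin, 65 mm inward (-y) the coupler's side. It moves with latch and tongue
- safety_pin: loose plain steel pin, 55 g, 68 mm long, upright in a hole through the latch strap and the lug below. Origin at its foot, z along it to the head: shank 8 mm in diameter, 30 mm long; flange 18 mm wide, 30 to 34 mm (rests on the strap); round head 14 mm in diameter, 34 to 68 mm. At x 58, y 91, foot at z 78 mm in the ball mount's frame; pull it straight up 32 mm to free it
- pin_grip (a point): point on the pin's axis where to grip its head, 54 mm above its foot
- pin_middle (a point): middle of the safety pin's length, 34 mm above its foot
- tin: loose round white enamel tin, open on top, 120 mm in diameter outside, 40 mm tall, wall and floor 3 mm, 300 g. Origin at the centre of its underside, z up
- mug: bystander: white ceramic mug of brass screws, 82 mm wide, 92 mm tall; origin at its underside
- plug_socket: bystander: chrome spark plug socket standing upright, 25 mm wide, 64 mm tall; origin at its underside
- hinge_pin: bystander: steel hinge pin lying down, 101 mm long, 10 mm thick, 16 mm button at each end; origin at its underside
- chock: bystander: pine block 140 x 70 x 45 mm; origin at its underside
- grease_can: bystander: can 74 mm wide, 85 mm tall; origin at its underside
- spanner: bystander: steel spanner lying flat, 200 mm long; origin at its underside

How it is judged:
By the outcome, as a careful person would: the job done as asked, in the order asked, and still so for the second after the job is handed in, while the arm keeps its last pose, push and grip.
It also fails if it takes over 58 s, if anything falls off the work surface, if the arm or the gripper's body presses on something with over 40 N, if the wrist force passes 120 N, or if a joint passes its speed limit or range.

ROBOT

A 6-joint arm with a two-finger parallel gripper is mounted at the origin on the work surface. World frame = base frame: x ahead of the robot, y to its left, z up, the work surface at z = 0. Lengths are in m, angles in rad, forces in N, time in s.
With the tool pointing down it reaches from about 0.225 to 0.875 m from the base axis. Payload 3.4 kg.
Tool frame: the origin (TCP) lies between the finger pads; the fingertips stand 14 mm ahead of it and the grasp point (between the pads) lies 5 mm behind it; z points along the fingers, y is the line along which they close (so a half turn about z gives the same grasp; the last joint's range is limited). The gripper opens to 85 mm and grips with 20 to 120 N. Pads are 22 mm wide; open, the fingers measure 114 mm over their backs; the gripper's body (76 mm by 85 mm) begins 54 mm behind the grasp point. The pads swing forward as they close: fully open they stand 13 mm farther back than shut.
Start: joints at [-1.42, 0.276, 1.505, -0, 1.361, -0.121], TCP at [0.154, -0.554, 0.245] pointing down, gripper open.
Joint ranges: [-2.89, 2.89], [-0.75, 2.08], [0.22, 2.7], [-1.18, 4.32], [0.11, 2.71], [-2.7, 2.7]. Speed limits (rad/s): [2.57, 2.57, 3.14, 3.14, 3.14, 3.14].

INTERFACE

Orientations are given as a unit quaternion [w, x, y, z].
In Python, from cell import monitor, grab_frame, calibration, job, spotter gives the robot as it stands.
- The arm moves only by the tool play_rows, never from a script. Its argument "deltas" is a list of rows, each an object with "claw": the finger opening in mm, from 0 to 85.4; "linear": the shift along the tool's x, y, z in units of 30 mm (1.0 is 30 mm), a list of three; "spin": the turn about the tool's z in units of 5 degrees (1.0 is 5 degrees). In form: [{"claw": claw, "linear": [dx, dy, dz], "spin": spin}, ...]. A call has 1 to 8 rows; each row is the pose to reach, as a shift and turn from the pose commanded when the call began, along the tool's axes at that moment; what a row does not reach only later rows make up. A row lasts 1/12 s, in which the tool goes at most 41.7 mm and 7.16 degrees, less where a joint would pass 70% of its speed; a pose out of reach is approached as far as the arm can. A call with a gripper value outside its range is refused whole. The fingers move at their own pace and stop on an object; "force" is the grip in N (left out, the last holds). Time passes only in rows, so rows that repeat a pose let the fingers close. It gives the time, the measured TCP pose, the force, the opening and the grip force at its end, in the units of the state.
- monitor.state(): the state, without advancing time (a new reading comes with each control period).
- grab_frame(name): name is "scene" or "top"; returns the picture (480x640x3 uint8, blue, green, red); there is no depth.
- calibration(name): a dict with "fovy" (degrees; the focal length in pixels is half the picture's height over the tangent of half this angle, whatever the lens; pixels are square), "cx", "cy" (the principal point, pixels), "k1" (the pictures are not rectified: a ray, as slopes to the right and down, at radius r is drawn at 1 + k1 r^2 times it, then the intrinsics apply), "world_from_camera" (4x4, takes a point from camera to world coordinates). Camera axes: x right, y down, z forward; pixel columns grow to the right and rows downward; lengths in m; the calibration is good to about 2 mm. A picture is of the moment at which its call begins. calibration takes no time and is no camera call.
- job.sign_off(): hands the job in; it is judged then, once.
Trained networks look in the newest picture that a camera, given by its name, has taken for a name from the list of things; names that differ only in an ending like _2 or _b are one class to them, and where a whole thing is asked for, a point or a joint stands for the part that bears it (a point fixed in the world has none). Each returns a list of dicts, best first, with "p" (0 to 1); they miss things now and then, are a little off and sometimes report something else, mostly with a low value. They report only what shows in the picture. A call takes as long as a camera call.
- spotter.boxes_of(camera, name): "rect" ([centre column, centre row, width, height] in pixels, round what is visible of it).
The state is a dict: "time_s": time; "joint_positions": joint angles; "joint_velocities": joint speeds; "joint_torque": joint torques, N m; "eef_pos": TCP position; "eef_rot": TCP orientation; "ft_force": force on the tool from outside, world axes, zero at the start; "wrist_torque": the same for the moment, N m; "gripper_width": finger opening in m; "finger_force": force on a finger pad.
Only numpy, scipy, OpenCV 4.12 (cv2) and the standard library are available. Lean on these libraries where they do the work, as an engineer would, in place of code of your own. Each camera call takes 0.05 s, during which the arm holds its last target. There are 200 camera calls.

## Working session

There is one attempt and no reset: what is moved stays moved. The work goes in short steps, Python scripts to look and compute and a tool call to move; the robot and the scene stay as the last step left them, time stands still between calls to the robot, and variables do not carry over. Pictures are saved under pics/ and viewed, at most 10 in all, crops included, and the job is handed in when it is done.

Besides the shell and the picture viewer there is one more tool, called as a command line: name --argument value ..., lists and objects as JSON in quotes. play_rows: Moves the arm, as the interface text tells. Its arguments: {"type":"object","properties":{"deltas":{"type":"array"},"force":{"type":"number"}},"required":["deltas"]}

```bash
mkdir -p pics; cat > h.py <<'E'
import numpy as np, cv2
from cell import monitor, grab_frame, calibration, job, spotter
def K(n):
    c=calibration(n); f=240/np.tan(np.radians(c['fovy'])/2); return c,f
def ray(n,u,v):
    c,f=K(n); d=np.array([(u-c['cx'])/f,(v-c['cy'])/f]); s=d.copy()
    for _ in range(30): s=d/(1+c['k1']*(s@s))
    T=np.array(c['world_from_camera']); r=T[:3,:3]@np.array([s[0],s[1],1]); return T[:3,3],r
def atz(n,u,v,z):
    o,r=ray(n,u,v); return o+r*(z-o[2])/r[2]
def proj(n,p):
    c,f=K(n); T=np.array(c['world_from_camera']); q=T[:3,:3].T@(np.array(p)-T[:3,3]); s=q[:2]/q[2]; s=s*(1+c['k1']*(s@s)); return np.array([s[0]*f+c['cx'],s[1]*f+c['cy']])
def tri(obs):
    A=np.zeros((3,3));b=np.zeros(3)
    for n,u,v in obs:
        o,r=ray(n,u,v); r=r/np.linalg.norm(r); P=np.eye(3)-np.outer(r,r); A+=P;b+=P@o
    return np.linalg.solve(A,b)
E
python3 - <<'E'
from h import *
for n in('scene','top'):
    im=grab_frame(n); cv2.imwrite(f'pics/{n}0.png',im)
    c,f=K(n); print(n,f,c['k1'],np.round(c['world_from_camera'],3).tolist())
    for k in('ball_mount','tongue_arm','latch_grip','safety_pin','pin_grip','tin','mug','plug_socket','hinge_pin','chock','grease_can','spanner'):
        print(k,[(np.round(d['rect']).tolist(),round(d['p'],2)) for d in spotter.boxes_of(n,k)[:2]])
s=monitor.state();print(s)
E
```

```text
scene 579.9405190336356 -0.017369077754312102 [[-0.367, 0.593, -0.717, 1.532], [0.93, 0.235, -0.282, 0.399], [0.001, -0.77, -0.637, 0.984], [0.0, 0.0, 0.0, 1.0]]
ball_mount [([288.0, 286.0, 83.0, 187.0], 0.79), ([400.0, 249.0, 8.0, 25.0], 0.56)]
tongue_arm [([323.0, 237.0, 9.0, 18.0], 0.75), ([197.0, 192.0, 43.0, 38.0], 0.28)]
latch_grip [([310.0, 227.0, 30.0, 37.0], 0.73), ([417.0, 294.0, 53.0, 49.0], 0.32)]
safety_pin [([322.0, 237.0, 11.0, 14.0], 0.43)]
pin_grip [([320.0, 237.0, 9.0, 14.0], 0.62)]
tin [([418.0, 294.0, 55.0, 49.0], 0.91), ([289.0, 287.0, 83.0, 192.0], 0.3)]
mug [([171.0, 215.0, 47.0, 43.0], 0.87), ([312.0, 228.0, 28.0, 42.0], 0.72)]
plug_socket [([398.0, 248.0, 9.0, 23.0], 0.59)]
hinge_pin [([414.0, 347.0, 21.0, 35.0], 0.7)]
chock [([197.0, 193.0, 44.0, 38.0], 0.95)]
grease_can [([154.0, 252.0, 34.0, 48.0], 0.85)]
spanner [([485.0, 321.0, 30.0, 67.0], 0.75)]
top 454.45022407811496 -0.11902235257705307 [[0.003, -0.998, 0.069, 0.465], [-0.999, -0.005, -0.033, 0.04], [0.034, -0.069, -0.997, 1.203], [0.0, 0.0, 0.0, 1.0]]
ball_mount [([320.0, 221.0, 112.0, 214.0], 0.59)
[... 485 characters left out ...]
001682e+00,  2.75883830e-01,  1.50487513e+00,  1.23290801e-05,
        1.36072464e+00, -1.21011541e-01]), 'joint_velocities': array([-5.45631902e-04, -1.79828391e-04, -3.17425778e-04, -8.04284196e-06,
        1.29016156e-03,  2.13977498e-04]), 'joint_torque': array([-2.22179806e-03, -4.16667330e+01, -2.46098185e+01, -7.11218509e-04,
        7.51728953e-05,  1.37135274e-06]), 'eef_pos': array([ 0.15436053, -0.55392862,  0.24534717]), 'eef_rot': array([5.44284317e-05, 9.90780578e-01, 1.35476360e-01, 6.83992830e-06]), 'ft_force': array([0.39779129, 0.95088359, 1.0163325 ]), 'wrist_torque': array([ 0.00359725,  0.01732785, -0.00315753]), 'finger_force': 0.0, 'gripper_width': 0.08515437197416405}
```

```bash
python3 - <<'E'
from h import *
a=cv2.imread('pics/scene0.png')[160:380,140:520]; cv2.imwrite('pics/s_c.png',cv2.resize(a,(760,440),interpolation=cv2.INTER_CUBIC))
a=cv2.imread('pics/top0.png')[100:340,120:500]; cv2.imwrite('pics/t_c.png',cv2.resize(a,(760,480),interpolation=cv2.INTER_CUBIC))
E
```

```text
(no output)
```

View pics/s_c.png

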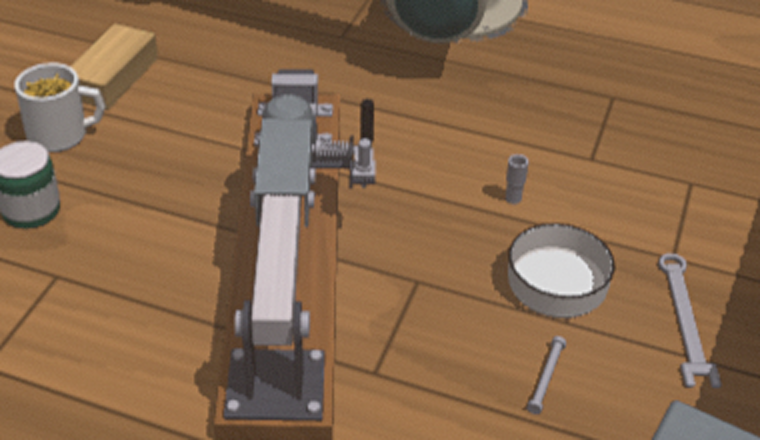

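View pics/t_c.png

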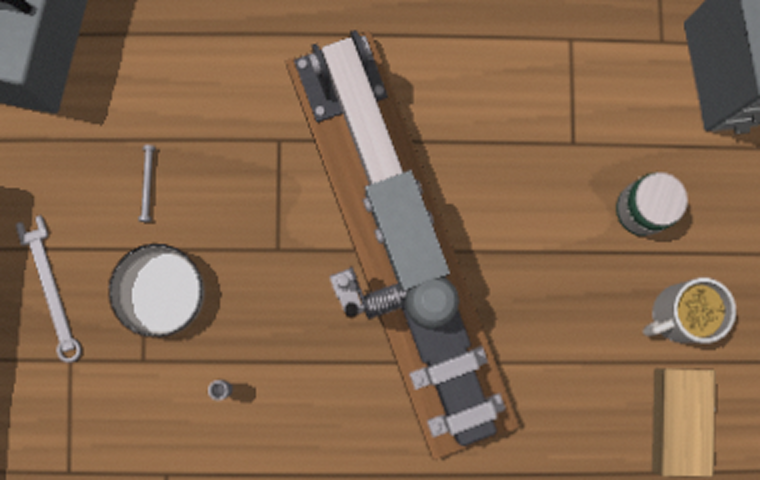

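The scene view shows the grip top near (323,211) and the pin head top near (322,231). The top view shows the dome at (336,250), the grip top at (296,255), the pin at (292,238) and the tin at (198,245). Nothing stands between the pin and the tin. Next I fit the mount pose.

```bash
cat > fit.py <<'E'
from h import *
from scipy.optimize import least_squares
obs=[('top',(.022,.094,.177),295.5,255),('scene',(.022,.094,.177),323.5,211),('top',(.058,.091,.146),291.5,238.5),('scene',(.058,.091,.146),322.5,231),
('top',(0,0,.156),336,250.5),('scene',(0,0,.156),285,208.5),('top',(.32,0,.125),290.5,126.5),('scene',(.32,0,.125),276,321)]
def w(x,p): c,s=np.cos(x[2]),np.sin(x[2]); return np.array([x[0]+c*p[0]-s*p[1],x[1]+s*p[0]+c*p[1],p[2]])
E
python3 - <<'E'
from fit import *
r=least_squares(lambda x:np.concatenate([proj(n,w(x,p))-[u,v] for n,p,u,v in obs]),[.45,0,.3],loss='soft_l1')
print(r.x,np.degrees(r.x[2]));print(np.round(r.fun.reshape(-1,2),1).tolist())
for p in [(0,0,.125),(.022,.094,.15),(.058,.091,.132)]: print(w(r.x,p))
for a,b in [(('top',291.5,238.5),('scene',322.5,231)),(('top',295.5,255),('scene',323.5,211))]: print(tri([a,b]))
print('tin',atz('scene',418,294,.02),atz('top',198,245,.02), 'rimtop',atz('top',197.5,245,.04))
E
```

```text
[ 0.53172011 -0.05265614  0.34805147] 19.94188027619992
[[-0.9, -0.7], [0.3, -0.9], [-0.8, 1.5], [-0.4, -0.7], [0.1, -0.5], [-1.1, 2.4], [-0.4, 1.1], [-1.1, 0.0]]
[ 0.53172011 -0.05265614  0.125     ]
[0.52034069 0.04321101 0.15      ]
[0.5552053  0.05266929 0.132     ]
[0.55813964 0.05257731 0.14625217]
[0.51876708 0.04156482 0.17288853]
tin [0.54745622 0.29057429 0.02      ] [0.55159456 0.29600441 0.02      ] rimtop [0.55012774 0.29296142 0.04      ]
```

```bash
cat > go.py <<'E'
# usage: go.py x y z [yawdeg of tool x]
import sys
from h import *
from scipy.spatial.transform import Rotation as R
s=monitor.state(); q=s['eef_rot']; M=R.from_quat([q[1],q[2],q[3],q[0]]).as_matrix()
a=[float(v) for v in sys.argv[1:]]
d=M.T@(np.array(a[:3])-s['eef_pos'])/.03
yaw=np.degrees(np.arctan2(M[1,0],M[0,0]))
print('lin',np.round(d,3),'spin',np.round((yaw-(a[3] if len(a)>3 else 19.94))/5,3),'yaw',yaw,'pos',s['eef_pos'],'t',s['time_s'],'f',s['ft_force'])
E
python3 go.py .556 .0525 .245
```

```text
lin [ 1.8323e+01 -1.5878e+01  1.0000e-02] spin -0.874 yaw 15.572332725333716 pos [ 0.15436053 -0.55392862  0.24534717] t 1.3 f [0.39779129 0.95088359 1.0163325 ]
```

play_rows --deltas '[{"claw": 45, "linear": [1.16, -1.0, 0], "spin": -0.2}, {"claw": 45, "linear": [2.3, -2.0, 0], "spin": -0.5}, {"claw": 45, "linear": [3.5, -3.0, 0], "spin": -0.87}, {"claw": 45, "linear": [4.6, -4.0, 0], "spin": -0.87}, {"claw": 45, "linear": [5.75, -5.0, 0], "spin": -0.87}, {"claw": 45, "linear": [6.9, -6.0, 0], "spin": -0.87}, {"claw": 45, "linear": [8.0, -7.0, 0], "spin": -0.87}, {"claw": 45, "linear": [9.1, -7.9, 0], "spin": -0.87}]'

```text
time_s: 1.97
eef_pos: [0.3384, -0.2738, 0.2456]
eef_rot: [0.0, 0.985, 0.173, 0.0]
ft_force: [0.7, -0.6, -0.8]
gripper_width: 0.045
finger_force: 0.0
```

```bash
python3 go.py .556 .0525 .245
```

```text
lin [10.521 -7.762  0.018] spin -0.011 yaw 19.883740986339664 pos [ 0.33839381 -0.27381615  0.24559467] t 1.9667 f [ 0.69787249 -0.60751231 -0.84725255]
```

play_rows --deltas '[{"claw": 45, "linear": [1.4, -1.04, 0], "spin": 0}, {"claw": 45, "linear": [2.5, -1.85, 0], "spin": 0}, {"claw": 45, "linear": [3.6, -2.66, 0], "spin": 0}, {"claw": 45, "linear": [4.7, -3.48, 0], "spin": 0}, {"claw": 45, "linear": [5.8, -4.3, 0], "spin": 0}, {"claw": 45, "linear": [6.9, -5.1, 0], "spin": 0}, {"claw": 45, "linear": [8.0, -5.9, 0], "spin": 0}, {"claw": 45, "linear": [9.1, -6.73, 0], "spin": 0}]'

```text
time_s: 2.63
eef_pos: [0.5232, 0.004, 0.2455]
eef_rot: [0.0, 0.985, 0.173, 0.0]
ft_force: [0.4, 0.1, 0.5]
gripper_width: 0.0449
finger_force: 0.0
```

play_rows --deltas '[{"claw": 45, "linear": [0.7, -0.52, 0], "spin": 0}, {"claw": 45, "linear": [0.7, -0.52, 0], "spin": 0}, {"claw": 45, "linear": [0.7, -0.52, 0], "spin": 0}, {"claw": 45, "linear": [0.7, -0.52, 0], "spin": 0}]'

```text
time_s: 2.97
eef_pos: [0.5363, 0.0235, 0.2451]
eef_rot: [0.0, 0.985, 0.173, -0.001]
ft_force: [0.1, -0.6, -0.2]
gripper_width: 0.0445
finger_force: 0.0
```

```bash
python3 go.py .556 .0525 .130; python3 - <<'E'
from h import *
for n in('scene','top'):
    im=grab_frame(n)
    u,v=(322,231) if n=='scene' else (300,245)
    cv2.imwrite(f'pics/{n}1.png',cv2.resize(im[v-50:v+50,u-60:u+60],(720,600),interpolation=cv2.INTER_CUBIC))
E
```

```text
lin [ 0.953 -0.686  3.834] spin 0.002 yaw 19.951666940049947 pos [0.5362541  0.02349395 0.24506049] t 2.9667 f [ 0.1105611  -0.64938606 -0.245545  ]
```

View pics/scene1.png

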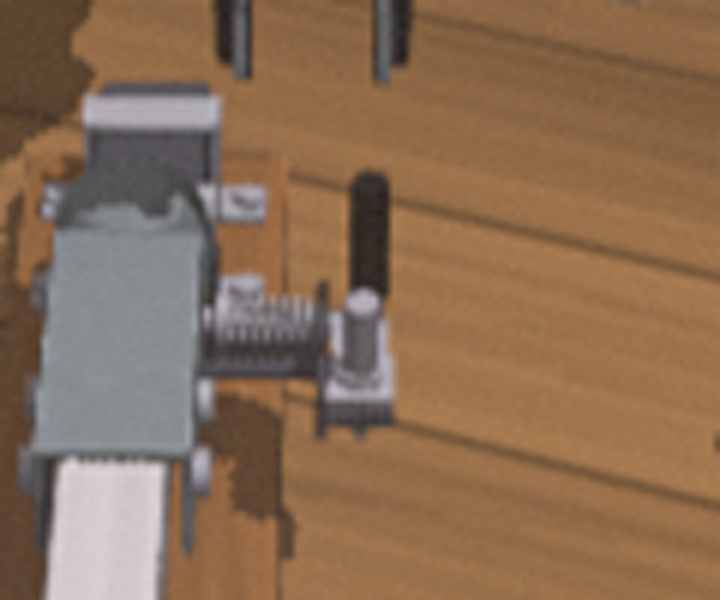

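The pin head top at full-frame pixel (322,230) matches the fit, so I carry on above it.

play_rows --deltas '[{"claw": 45, "linear": [0.5, -0.35, 0.5], "spin": 0}, {"claw": 45, "linear": [0.95, -0.69, 1.0], "spin": 0}, {"claw": 45, "linear": [0.95, -0.69, 1.0], "spin": 0}, {"claw": 45, "linear": [0.95, -0.69, 1.0], "spin": 0}, {"claw": 45, "linear": [0.95, -0.69, 1.0], "spin": 0}]'

```text
time_s: 3.48
eef_pos: [0.5562, 0.0518, 0.2158]
eef_rot: [0.0, 0.985, 0.172, -0.0]
ft_force: [-0.3, -0.4, -0.1]
gripper_width: 0.0447
finger_force: 0.0
```

```bash
python3 go.py .5565 .0525 .130; python3 - <<'E'
from h import *
im=grab_frame('scene');u,v=322,221
a=cv2.resize(im[v-50:v+50,u-40:u+40],(480,600),interpolation=cv2.INTER_CUBIC)
im=grab_frame('top');u,v=297,245
b=cv2.resize(im[v-37:v+38,u-20:u+20],(320,600),interpolation=cv2.INTER_CUBIC)
cv2.imwrite('pics/c2.png',np.hstack([a,b]))
E
```

```text
lin [ 0.02  -0.021  2.859] spin -0.015 yaw 19.863872486497698 pos [0.5561549  0.05177092 0.21578532] t 3.4833 f [-0.29592821 -0.43040545 -0.06263861]
```

View pics/c2.png

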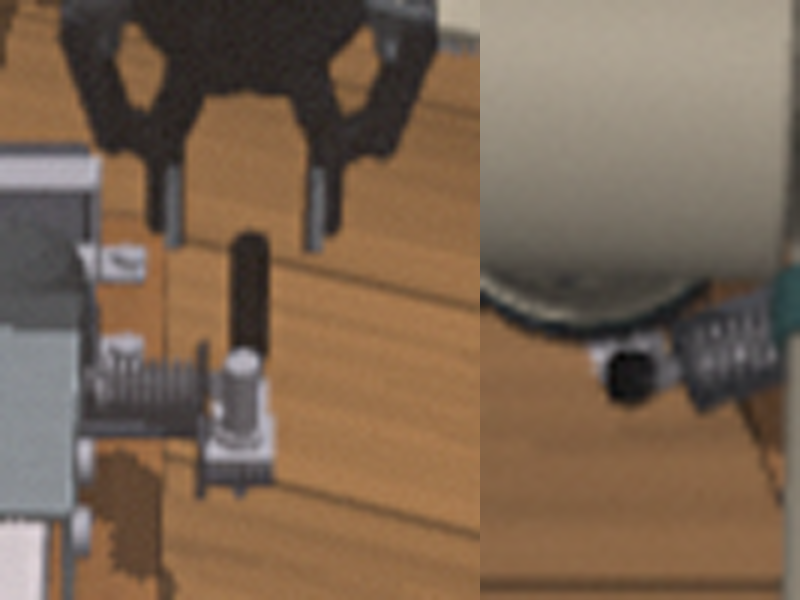

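The fingers straddle the pin: the tip midpoint is at crop column 245 and the pin at 241. Descending and gripping.

play_rows --deltas '[{"claw": 40, "linear": [0.02, -0.02, 0.5], "spin": 0}, {"claw": 40, "linear": [0.02, -0.02, 1.0], "spin": 0}, {"claw": 40, "linear": [0.02, -0.02, 1.5], "spin": 0}, {"claw": 40, "linear": [0.02, -0.02, 2.0], "spin": 0}, {"claw": 40, "linear": [0.02, -0.02, 2.4], "spin": 0}, {"claw": 40, "linear": [0.02, -0.02, 2.7], "spin": 0}, {"claw": 40, "linear": [0.02, -0.02, 2.85], "spin": 0}, {"claw": 40, "linear": [0.02, -0.02, 2.85], "spin": 0}]'

```text
time_s: 4.25
eef_pos: [0.5564, 0.0533, 0.1293]
eef_rot: [-0.0, 0.985, 0.173, -0.001]
ft_force: [-0.5, -0.1, 0.2]
gripper_width: 0.0403
finger_force: 0.0
```

play_rows --deltas '[{"claw": 25, "linear": [0, 0, 0], "spin": 0}, {"claw": 20, "linear": [0, 0, 0], "spin": 0}, {"claw": 14, "linear": [0, 0, 0], "spin": 0}, {"claw": 8, "linear": [0, 0, 0], "spin": 0}, {"claw": 5, "linear": [0, 0, 0], "spin": 0}, {"claw": 5, "linear": [0, 0, 0], "spin": 0}]' --force 25

```text
time_s: 4.75
eef_pos: [0.5575, 0.0536, 0.1306]
eef_rot: [0.0, 0.985, 0.173, 0.001]
ft_force: [-0.5, -0.2, 3.9]
gripper_width: 0.0133
finger_force: 24.5
```

play_rows --deltas '[{"claw": 5, "linear": [0, 0, -0.3], "spin": 0}, {"claw": 5, "linear": [0, 0, -0.6], "spin": 0}, {"claw": 5, "linear": [0, 0, -0.9], "spin": 0}, {"claw": 5, "linear": [0, 0, -1.2], "spin": 0}, {"claw": 5, "linear": [0, 0, -1.6], "spin": 0}, {"claw": 5, "linear": [0, 0, -2.0], "spin": 0}, {"claw": 5, "linear": [0, 0, -2.4], "spin": 0}, {"claw": 5, "linear": [0, 0, -2.4], "spin": 0}]' --force 35

```text
time_s: 5.42
eef_pos: [0.558, 0.0539, 0.2049]
eef_rot: [0.0, 0.985, 0.173, 0.002]
ft_force: [-0.8, 0.2, 0.8]
gripper_width: 0.013
finger_force: 34.3
```

```bash
python3 go.py .548 .292 .205; python3 - <<'E'
from h import *
im=grab_frame('scene')
cv2.imwrite('pics/s3.png',cv2.resize(im[150:290,230:410],(720,560),interpolation=cv2.INTER_CUBIC))
E
```

```text
lin [ 2.390e+00 -7.574e+00 -3.000e-03] spin -0.002 yaw 19.927560802366095 pos [0.55803947 0.05393838 0.20490924] t 5.4167 f [-0.78793752  0.15285044  0.7807611 ]
```

View pics/s3.png

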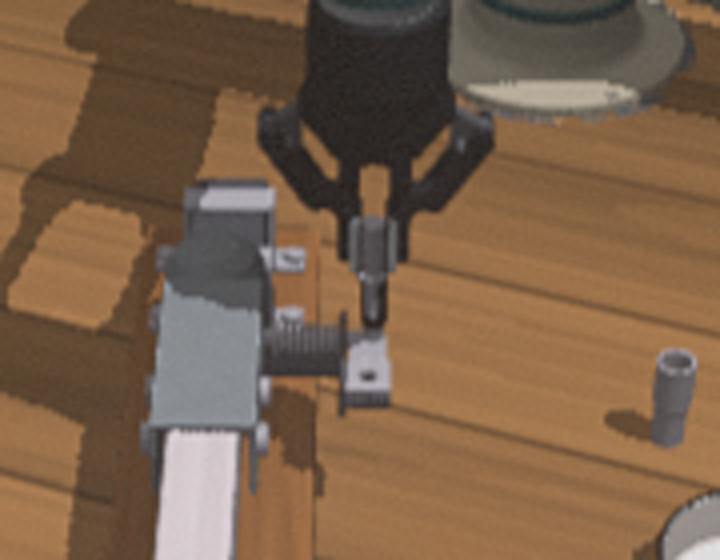

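The pin is clear of the latch and held upright, and the hole at crop (368,375) is empty. Moving over the tin.

play_rows --deltas '[{"claw": 5, "linear": [0.3, -0.95, 0], "spin": 0}, {"claw": 5, "linear": [0.6, -1.9, 0], "spin": 0}, {"claw": 5, "linear": [0.92, -2.83, 0], "spin": 0}, {"claw": 5, "linear": [1.23, -3.77, 0], "spin": 0}, {"claw": 5, "linear": [1.54, -4.7, 0], "spin": 0}, {"claw": 5, "linear": [1.85, -5.66, 0], "spin": 0}, {"claw": 5, "linear": [2.15, -6.6, 0], "spin": 0}, {"claw": 5, "linear": [2.46, -7.55, 0], "spin": 0}]'

```text
time_s: 6.13
eef_pos: [0.548, 0.2931, 0.2009]
eef_rot: [0.0, 0.985, 0.173, -0.001]
ft_force: [0.1, -0.5, 0.0]
gripper_width: 0.0129
finger_force: 34.4
```

play_rows --deltas '[{"claw": 5, "linear": [0, 0, 0], "spin": 0}, {"claw": 5, "linear": [0, 0, 1], "spin": 0}, {"claw": 5, "linear": [0, 0, 2], "spin": 0}, {"claw": 5, "linear": [0, 0, 2.5], "spin": 0}, {"claw": 5, "linear": [0, 0, 2.5], "spin": 0}, {"claw": 5, "linear": [0, 0, 2.5], "spin": 0}]'

```text
time_s: 6.63
eef_pos: [0.5482, 0.2911, 0.1256]
eef_rot: [0.0, 0.985, 0.173, -0.002]
ft_force: [-0.5, -0.2, -0.3]
gripper_width: 0.0127
finger_force: 34.4
```

```bash
python3 go.py .550 .292 .060; python3 - <<'E'
from h import *
im=grab_frame('scene')
cv2.imwrite('pics/s4.png',cv2.resize(im[200:350,330:510],(720,600),interpolation=cv2.INTER_CUBIC))
E
```

```text
lin [ 0.073 -0.008  2.186] spin -0.006 yaw 19.909358748856185 pos [0.5482152  0.29111226 0.12558053] t 6.6333 f [-0.51215543 -0.18741509 -0.34814078]
```

View pics/s4.png

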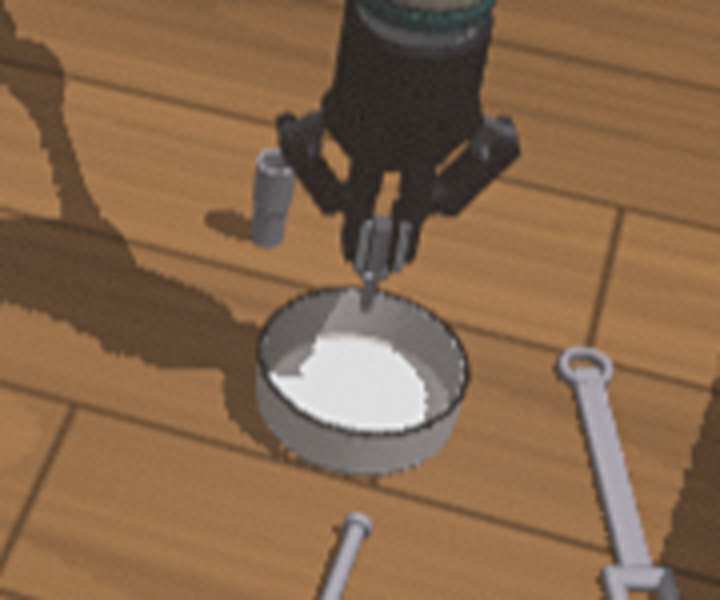

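The pin hangs in front of the gripper over the tin, with its foot at crop (367,305). Lowering it now.

play_rows --deltas '[{"claw": 5, "linear": [0.07, 0, 0.6], "spin": 0}, {"claw": 5, "linear": [0.07, 0, 1.2], "spin": 0}, {"claw": 5, "linear": [0.07, 0, 1.7], "spin": 0}, {"claw": 5, "linear": [0.07, 0, 2.1], "spin": 0}, {"claw": 5, "linear": [0.07, 0, 2.2], "spin": 0}, {"claw": 5, "linear": [0.07, 0, 2.2], "spin": 0}, {"claw": 5, "linear": [0.07, 0, 2.2], "spin": 0}]'

```text
time_s: 7.27
eef_pos: [0.5521, 0.2928, 0.0622]
eef_rot: [-0.0, 0.985, 0.173, 0.001]
ft_force: [0.3, -0.1, -0.8]
gripper_width: 0.0131
finger_force: 34.4
```

play_rows --deltas '[{"claw": 16, "linear": [0, 0, 0], "spin": 0}, {"claw": 22, "linear": [0, 0, 0], "spin": 0}, {"claw": 28, "linear": [0, 0, 0], "spin": 0}, {"claw": 34, "linear": [0, 0, 0], "spin": 0}, {"claw": 36, "linear": [0, 0, 0], "spin": 0}, {"claw": 36, "linear": [0, 0, 0], "spin": 0}]'

```text
time_s: 7.77
eef_pos: [0.5511, 0.2925, 0.0609]
eef_rot: [0.0, 0.985, 0.173, 0.0]
ft_force: [-0.2, -0.4, 0.1]
gripper_width: 0.0361
finger_force: 0.0
```

play_rows --deltas '[{"claw": 40, "linear": [0, 0, -0.6], "spin": 0}, {"claw": 40, "linear": [0, 0, -1.5], "spin": 0}, {"claw": 40, "linear": [0, 0, -2.7], "spin": 0}, {"claw": 40, "linear": [0, 0, -3.9], "spin": 0}, {"claw": 40, "linear": [0, 0, -5.0], "spin": 0}, {"claw": 40, "linear": [0, 0, -5.8], "spin": 0}, {"claw": 40, "linear": [0, 0, -5.8], "spin": 0}, {"claw": 40, "linear": [0, 0, -5.8], "spin": 0}]'

```text
time_s: 8.43
eef_pos: [0.5518, 0.2928, 0.2366]
eef_rot: [-0.0, 0.985, 0.173, 0.002]
ft_force: [0.8, 0.1, -0.3]
gripper_width: 0.0398
finger_force: 0.0
```

```bash
python3 go.py .520 .0425 .23; python3 - <<'E'
from h import *
im=grab_frame('scene')
cv2.imwrite('pics/s5.png',cv2.resize(im[190:350,270:510],(780,520),interpolation=cv2.INTER_CUBIC))
E
```

```text
lin [-3.84   7.485  0.206] spin -0.003 yaw 19.92424155838638 pos [0.55176621 0.29284765 0.23664605] t 8.4333 f [ 0.77784895  0.08582635 -0.26526376]
```

View pics/s5.png

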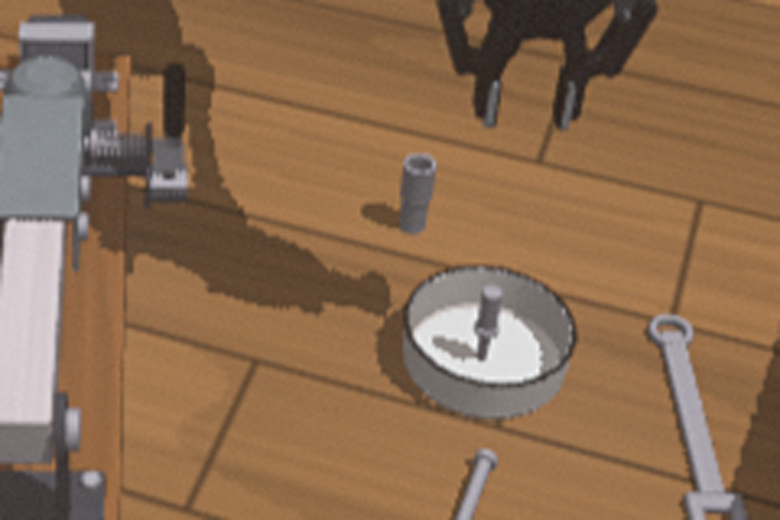

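The pin stands in the tin near crop (487,320), and the latch is free. Moving over the grip.

play_rows --deltas '[{"claw": 40, "linear": [-0.5, 0.95, 0], "spin": 0}, {"claw": 40, "linear": [-0.98, 1.9, 0], "spin": 0}, {"claw": 40, "linear": [-1.5, 2.85, 0], "spin": 0}, {"claw": 40, "linear": [-1.95, 3.8, 0], "spin": 0}, {"claw": 40, "linear": [-2.44, 4.75, 0], "spin": 0}, {"claw": 40, "linear": [-2.9, 5.7, 0], "spin": 0}, {"claw": 40, "linear": [-3.4, 6.6, 0], "spin": 0}, {"claw": 40, "linear": [-3.84, 7.48, 0], "spin": 0}]'

```text
time_s: 9.15
eef_pos: [0.5173, 0.0408, 0.2326]
eef_rot: [-0.0, 0.985, 0.173, -0.002]
ft_force: [-0.2, 0.2, -1.1]
gripper_width: 0.0399
finger_force: 0.0
```

play_rows --deltas '[{"claw": 40, "linear": [0, 0, 0], "spin": 0}, {"claw": 40, "linear": [0, 0, 0], "spin": 0}, {"claw": 40, "linear": [0, 0, 0], "spin": 0}]'

```text
time_s: 9.4
eef_pos: [0.5186, 0.0426, 0.2335]
eef_rot: [-0.001, 0.985, 0.173, -0.001]
ft_force: [-0.1, -0.5, 0.5]
gripper_width: 0.04
finger_force: 0.0
```

```bash
python3 go.py .520 .043 .148; python3 - <<'E'
from h import *
im=grab_frame('scene')
cv2.imwrite('pics/s6.png',cv2.resize(im[160:260,260:380],(720,600),interpolation=cv2.INTER_CUBIC))
print([(np.round(d['rect'],1).tolist(),round(d['p'],2)) for d in spotter.boxes_of('scene','safety_pin')[:2]])
E
```

```text
lin [0.054 0.01  2.849] spin -0.011 yaw 19.885153232372584 pos [0.51858718 0.04263857 0.23346808] t 9.4 f [-0.11422665 -0.48730597  0.49961853]
[([421.0, 286.7, 7.7, 16.8], 0.6)]
```

View pics/s6.png

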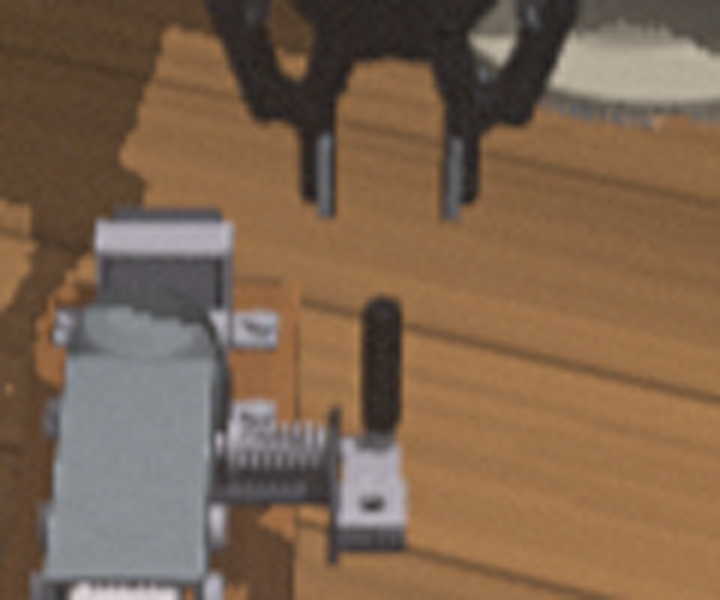

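The grip, at crop column 382, lies midway between the fingertips (325 and 452). Descending and gripping.

play_rows --deltas '[{"claw": 36, "linear": [0.05, 0.01, 0.5], "spin": 0}, {"claw": 36, "linear": [0.05, 0.01, 1.0], "spin": 0}, {"claw": 36, "linear": [0.05, 0.01, 1.5], "spin": 0}, {"claw": 36, "linear": [0.05, 0.01, 2.0], "spin": 0}, {"claw": 36, "linear": [0.05, 0.01, 2.5], "spin": 0}, {"claw": 36, "linear": [0.05, 0.01, 2.85], "spin": 0}, {"claw": 36, "linear": [0.05, 0.01, 2.85], "spin": 0}, {"claw": 36, "linear": [0.05, 0.01, 2.85], "spin": 0}]'

```text
time_s: 10.17
eef_pos: [0.5204, 0.0436, 0.1487]
eef_rot: [-0.0, 0.985, 0.174, -0.001]
ft_force: [-0.4, -0.2, -0.0]
gripper_width: 0.0362
finger_force: 0.0
```

play_rows --deltas '[{"claw": 25, "linear": [0, 0, 0], "spin": 0}, {"claw": 18, "linear": [0, 0, 0], "spin": 0}, {"claw": 10, "linear": [0, 0, 0], "spin": 0}, {"claw": 5, "linear": [0, 0, 0], "spin": 0}, {"claw": 5, "linear": [0, 0, 0], "spin": 0}, {"claw": 5, "linear": [0, 0, 0], "spin": 0}]' --force 70

```text
time_s: 10.67
eef_pos: [0.5216, 0.0424, 0.1503]
eef_rot: [0.0, 0.985, 0.173, 0.001]
ft_force: [1.3, -0.5, 5.1]
gripper_width: 0.0147
finger_force: 68.2
```

play_rows --deltas '[{"claw": 5, "linear": [0, -0.15, 0], "spin": 0}, {"claw": 5, "linear": [0, -0.3, 0], "spin": 0}, {"claw": 5, "linear": [0, -0.45, 0], "spin": 0}, {"claw": 5, "linear": [0, -0.6, 0], "spin": 0}, {"claw": 5, "linear": [0, -0.75, 0], "spin": 0}, {"claw": 5, "linear": [0, -0.83, 0], "spin": 0}, {"claw": 5, "linear": [0, -0.83, 0], "spin": 0}, {"claw": 5, "linear": [0, -0.83, 0], "spin": 0}]'

```text
time_s: 11.33
eef_pos: [0.5137, 0.0637, 0.1503]
eef_rot: [0.003, 0.985, 0.173, 0.001]
ft_force: [2.4, -8.4, 4.7]
gripper_width: 0.0145
finger_force: 68.4
```

```bash
python3 go.py .5216 .0424 .1503; python3 - <<'E'
from h import *
im=grab_frame('scene')
cv2.imwrite('pics/s7.png',cv2.resize(im[160:260,260:380],(720,600),interpolation=cv2.INTER_CUBIC))
E
```

```text
lin [0.005 0.756 0.005] spin 0.006 yaw 19.971623277767915 pos [0.51372482 0.06366199 0.15033058] t 11.3333 f [ 2.42460399 -8.41075508  4.72533862]
```

View pics/s7.png

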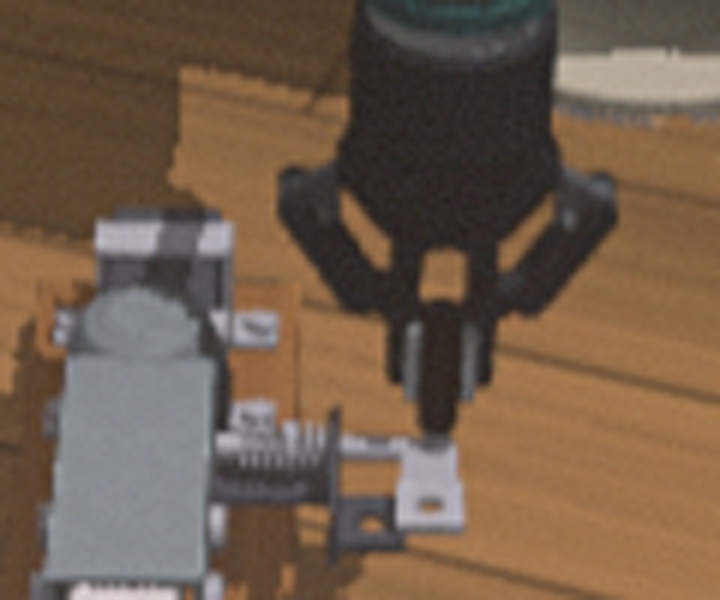

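The latch is out about 23 mm and the pull reads about 8.7 N. I'll pull a little more, then lift along the arc.

play_rows --deltas '[{"claw": 5, "linear": [0, -0.06, 0], "spin": 0}, {"claw": 5, "linear": [0, -0.08, 0], "spin": 0}, {"claw": 5, "linear": [0.02, -0.08, -0.17], "spin": 0}, {"claw": 5, "linear": [0.04, -0.08, -0.35], "spin": 0}, {"claw": 5, "linear": [0.06, -0.08, -0.52], "spin": 0}, {"claw": 5, "linear": [0.08, -0.08, -0.69], "spin": 0}, {"claw": 5, "linear": [0.08, -0.08, -0.69], "spin": 0}]' --force 90

```text
time_s: 11.97
eef_pos: [0.5151, 0.0665, 0.1691]
eef_rot: [0.002, 0.985, 0.173, 0.0]
ft_force: [7.2, -6.9, -11.1]
gripper_width: 0.0137
finger_force: 88.2
```

```bash
python3 go.py .5216 .0424 .1503
```

```text
lin [-0.069  0.827  0.631] spin -0.004 yaw 19.921679758895145 pos [0.51507142 0.06652878 0.16909872] t 11.9667 f [  7.21148907  -6.87482273 -11.05363481]
```

play_rows --deltas '[{"claw": 5, "linear": [0.04, 0, -0.17], "spin": 0}, {"claw": 5, "linear": [0.06, 0, -0.34], "spin": 0}, {"claw": 5, "linear": [0.1, 0, -0.51], "spin": 0}, {"claw": 5, "linear": [0.13, 0, -0.68], "spin": 0}, {"claw": 5, "linear": [0.17, 0, -0.85], "spin": 0}, {"claw": 5, "linear": [0.22, 0, -1.02], "spin": 0}, {"claw": 5, "linear": [0.22, 0, -1.02], "spin": 0}]'

```text
time_s: 12.55
eef_pos: [0.5202, 0.0685, 0.1991]
eef_rot: [0.003, 0.985, 0.173, -0.001]
ft_force: [4.8, -7.5, -9.8]
gripper_width: 0.0141
finger_force: 88.7
```

```bash
python3 go.py .5216 .0424 .1503
```

```text
lin [-0.249  0.826  1.631] spin 0.004 yaw 19.96007795564615 pos [0.52023998 0.06851572 0.19909   ] t 12.55 f [ 4.80429949 -7.51077651 -9.8093073 ]
```

play_rows --deltas '[{"claw": 5, "linear": [0.05, 0, -0.17], "spin": 0}, {"claw": 5, "linear": [0.1, 0, -0.34], "spin": 0}, {"claw": 5, "linear": [0.15, 0, -0.51], "spin": 0}, {"claw": 5, "linear": [0.2, 0, -0.68], "spin": 0}, {"claw": 5, "linear": [0.26, 0, -0.84], "spin": 0}, {"claw": 5, "linear": [0.32, 0, -1.0], "spin": 0}, {"claw": 5, "linear": [0.36, 0, -1.13], "spin": 0}, {"claw": 5, "linear": [0.36, 0, -1.13], "spin": 0}]'

```text
time_s: 13.22
eef_pos: [0.5308, 0.0722, 0.2328]
eef_rot: [0.003, 0.985, 0.173, -0.001]
ft_force: [5.4, -8.2, -9.9]
gripper_width: 0.014
finger_force: 89.7
```

```bash
python3 go.py .5216 .0424 .1503; python3 - <<'E'
from h import *
im=grab_frame('scene')
cv2.imwrite('pics/s8.png',cv2.resize(im[130:330,220:480],(780,600),interpolation=cv2.INTER_CUBIC))
print([(np.round(d['rect'],1).tolist(),round(d['p'],2)) for d in spotter.boxes_of('scene','safety_pin')[:2]])
E
```

```text
lin [-0.62   0.817  2.754] spin -0.005 yaw 19.91267057040578 pos [0.530802   0.07223523 0.23275514] t 13.2167 f [ 5.39869268 -8.21280247 -9.92305734]
[([196.9, 192.2, 43.5, 40.6], 0.55), ([422.5, 288.0, 12.7, 22.3], 0.53)]
```

View pics/s8.png

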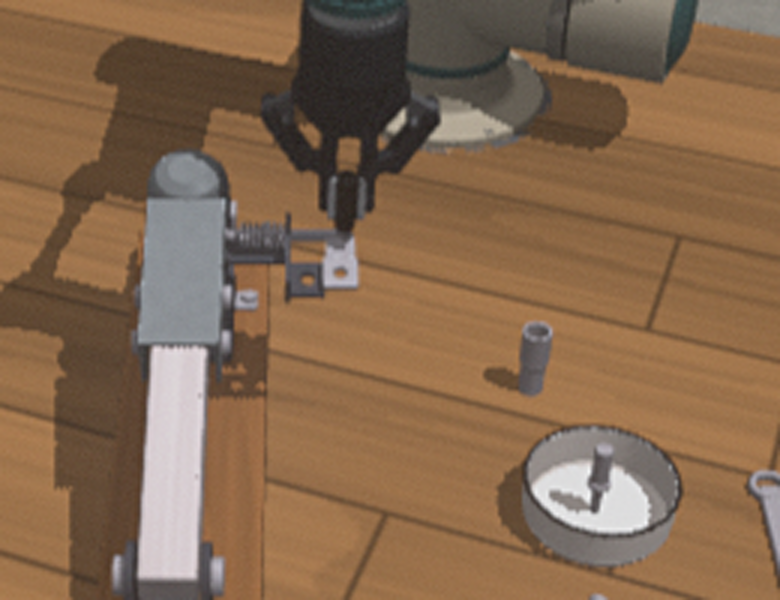

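The tongue is up and the latch is pulled. The pin stands in the tin and the bystanders are undisturbed. I'll check the tongue angle in the image after a short hold.

play_rows --deltas '[{"claw": 5, "linear": [0, 0, 0], "spin": 0}, {"claw": 5, "linear": [0, 0, 0], "spin": 0}, {"claw": 5, "linear": [0, 0, 0], "spin": 0}, {"claw": 5, "linear": [0, 0, 0], "spin": 0}, {"claw": 5, "linear": [0, 0, 0], "spin": 0}, {"claw": 5, "linear": [0, 0, 0], "spin": 0}]'

```text
time_s: 13.82
eef_pos: [0.5305, 0.0722, 0.2321]
eef_rot: [0.003, 0.985, 0.173, -0.001]
ft_force: [4.6, -7.9, -9.7]
gripper_width: 0.014
finger_force: 89.7
```

```bash
python3 - <<'E'
from fit import *
x=[.5317,-.0527,.348]
for t in (12,14,16):
    a=np.radians(t);c,s=np.cos(a),np.sin(a)
    f=lambda p:(proj('scene',w(x,(.32+(p[0]-.32)*c+(p[2]-.125)*s,p[1],.125-(p[0]-.32)*s+(p[2]-.125)*c)))-[220,130])*3
    print(t,'dome',f((0,0,.156)),'griptop',f((.022,.119,.177)),'pinhole',f((.058,.116,.110)))
E
```

```text
12 dome [188.6227128  184.10260349] griptop [346.56080416 189.24721064] pinhole [339.77079167 284.35248181]
14 dome [187.98405827 175.24722471] griptop [347.04858527 181.64888837] pinhole [340.14527497 276.23593018]
16 dome [187.31101136 166.68800067] griptop [347.54189938 174.37166392] pinhole [340.52458693 268.35300238]
```

```bash
python3 -c "
from cell import job
print(job.sign_off())"
```

```text
the job is handed in; nothing more can be done
None
```

The job is handed in: the pin is in the tin, and the gripper holds the tongue raised about 15° with the latch pulled, its lower rim an estimated 26 mm above the ball (worked out from the tongue angle, as the ball was out of view).

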